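Make room in the stock tray and put the valve away

ROBOT

A 6-joint arm with a two-finger parallel gripper is mounted at the origin on the work surface. World frame = base frame: x ahead of the robot, y to its left, z up, the work surface at z = 0. Lengths are in mm, angles in rad, forces in N, time in s.
With the tool pointing down it reaches from about 300 to 775 mm from the base axis. Payload 14.6 kg.
Tool frame: the origin (TCP) lies on the centre line of the jaws, within the pads' length; the fingertips stand manip.tcp_to_tips ahead of it and the grasp point (between the pads) lies 5 mm behind it (manip.tcp_to_tips is the distance from the TCP to the fingertips, in mm); z points along the fingers, y is the direction in which the jaws open and shut (so a half turn about z gives the same grasp; the last joint's range is limited). The gripper opens to 94 mm and grips with 3 to 60 N. Pads are 16 mm wide; open, the fingers measure 119 mm over their backs; the gripper's body (75 mm by 177 mm) begins 78 mm behind the grasp point.
Start: joints at [1.235, 0.3, 1.521, -0, 1.321, -0.067], TCP at [146.064, 530.24, 219.446] pointing down, gripper open.
Joint ranges: [-3.03, 3.03], [-0.79, 2.21], [0.23, 2.52], [-1.04, 4.18], [0, 3.07], [-2.55, 2.55]. Speed limits (rad/s): [2.22, 2.22, 2.57, 3.14, 3.14, 3.14].

INTERFACE

Orientations are given as [roll, pitch, yaw] about the fixed x, y, z axes, in that order (R = Rz(yaw) Ry(pitch) Rx(roll)).
In Python, from cell import manip, optics, workorder gives the robot as it stands. The module is installed in compiled form; this text tells all that it offers.
- The arm moves only by the tool jog_arm, never from a script. Its argument "deltas" is text: rows parted by semicolons, each of 5 numbers parted by spaces: the shift along the tool's x, y, z in mm, then the turn about the tool's z in rad, then the finger opening in mm, from 0 to 94. In form: tx ty tz twist grip; .... A call has exactly 10 rows; each row is the pose to reach, as a shift and turn from the pose commanded when the call began, along the tool's axes at that moment; what a row does not reach only later rows make up. A row lasts 1/8 s, in which the tool goes at most 62.5 mm and 10.7 degrees, less where a joint would pass 70% of its speed; a pose out of reach is approached as far as the arm can. A call with a gripper value outside its range is refused whole. The fingers move at their own pace and stop on an object; "squeeze" is the grip in N (left out, the last holds). Time passes only in rows, so rows that repeat a pose let the fingers close, or fill a call up. It gives the time, the measured TCP pose, the force and the opening at its end, in the units of the state.
- manip.read_state(): the state, without advancing time (a new reading comes with each control period).
- optics.camera(name): name is "scene" or "top"; returns (picture, depth): 420x560x3 uint8, red, green, blue; 420x560 float32, mm along the optical axis (not along the pixel's ray), 0 where there is no reading.
- optics.get_calibration(name): a dict with "intrinsics" (3x3 intrinsics, pixels), "R" (3x3) and "t" (3): a world point X has camera coordinates R X + t. Camera axes: x right, y down, z forward; pixel columns grow to the right and rows downward; lengths in mm; the calibration is good to about 2 mm. A picture is of the moment at which its call begins. get_calibration takes no time and is no camera call.
- workorder.sign_off(): hands the job in, once; it reports no verdict.
The state is a dict: "clock": time; "joints": joint angles; "qd": joint speeds; "effort": joint torques, N m; "eef_pos": TCP position; "eef_rot": TCP orientation; "wrist_force": force on the tool from outside, world axes, zero at the start; "moment": the same for the moment, N m; "finger_gap": finger opening in mm.
Only numpy, scipy, OpenCV 4.12 (cv2) and the standard library are available. Lean on these libraries where they do the work, as an engineer would, in place of code of your own. Each camera call takes 0.05 s, during which the arm holds its last target.

TASK

Put the hydraulic valve away in the crowded stock tray: first slide the yellow-topped divider along until one of the two bays beside it is wide enough, without running it into the stock, then set the valve down gently and upright on the tray floor in that bay. Do not bump the divider with the valve or touch or shift any neighbour; at the end the valve stands clear of them all, and the divider clear of the stock.

Things in the scene. Friction and masses are not known exactly. Their poses are not given: they have to be found in the camera images.
- tray: Low open steel stock tray fixed to the bench, blue long sides, grey ends. Origin: centre of its underside, on the bench; x = its short way (inside 200 mm), y = its long way (inside 310 mm), z up. Floor top 6 mm above the origin, wall tops 34 mm (outside 214 x 318 mm).
- divider (a joint): Slide of the grey upright divider plate along the tray's y, in m: 0 = middle of the tray, + towards the tray's +y end, range -0.06 to 0.06. It needs about 3 N and stays where it is left.
- divider_grip (a point): Centre of the yellow grip rail along the top of the divider, 105 mm above the tray's underside. The rail is 110 mm along the tray's x, 14 mm thick along y, 24 mm high; axes parallel to the tray's. Below it the divider is a plate 6 mm thick that spans the tray's whole short way (196 mm) from 8 mm up. It stands across the tray and parts it into two bays.
- valve_center (a point): Centre, half-way up (53 mm above the underside, total height 106 mm), of the hydraulic valve: an aluminium block 120 mm (its x) by 84 mm (its y) by 36 mm high, with a black square coil 40 x 40 mm standing on its middle from 36 to 100 mm above the underside, and a small nut (22 mm across, 6 mm) on top; z up. About 0.75 kg. It starts upright on the bench beside the tray. Grip the coil across its flats; the best height is about 22 mm above this point.
- filter_center (a point): Centre, half-way up, of a yellow round oil filter, 66 mm diameter, 64 mm high, standing. One of the four neighbours standing in the tray, two at each end; which stands where varies. Leave it alone.
- carton_center (a point): Centre, half-way up, of a cardboard carton, 80 mm (its x) by 66 mm (its y), 60 mm high. One of the four neighbours standing in the tray, two at each end; which stands where varies. Leave it alone.
- hub_center (a point): Centre, half-way up, of a stepped round steel hub: 70 mm diameter foot 18 mm high, then 44 mm diameter up to 48 mm. One of the four neighbours standing in the tray, two at each end; which stands where varies. Leave it alone.
- bin_center (a point): Centre, half-way up, of a small blue open plastic bin, 80 mm (its x) by 66 mm (its y), 50 mm high, with brass-coloured stock inside. One of the four neighbours standing in the tray, two at each end; which stands where varies. Leave it alone.
Things that resemble listed ones, but are neither listed nor needed, are in the scene too. There is more than one size of the part that bears valve_center; the job needs the largest.

How it is judged (in metres and radians):
On the way, in this order (a step that is already met when the one before it is completed fails the run):
1. the divider has been slid at least 8 mm to make room (distance of divider_grip from where it was at the start of the episode above 0.008 m), for 0.2 s.
2. the valve has been lifted clear (40 mm above where a valve on the bench stands) (height (world z) of valve_center above 0.093 m), for 0.1 s.
At the end, for the whole second after the job is handed in: The valve stands flat on the tray floor (height within 6 mm, tilt under 0.06 rad) inside the tray, at rest, touching neither the divider nor any neighbour; the divider touches no neighbour; every neighbour is within 6 mm of where it stood (z of valve_center in the frame of tray between 0.053 and 0.065 m and x of valve_center in the frame of tray between -0.05 and 0.05 m and y of valve_center in the frame of tray between -0.1 and 0.1 m and angle between valve_center's own z axis and vertical below 0.06 rad and linear speed of valve below 0.02 m/s and angular speed of valve below 0.1 rad/s and contact force between valve and divider below 0.05 N and contact force between each of valve, divider and filter below 0.05 N and distance of each of filter_center, carton_center, hub_center, bin_center from where it was at the start of the episode below 0.006 m and contact force between each of valve, divider and carton below 0.05 N and contact force between each of valve, divider and hub below 0.05 N and contact force between each of valve, divider and bin below 0.05 N).
It fails at once if a neighbour in the tray is displaced or tipped (by more than 6 mm) (distance of any of filter_center, carton_center, hub_center, bin_center from where it was at the start of the episode above 0.006 m).
It fails at once if the carried valve, the divider or the robot touches a neighbour (more than 1 N) (contact force between any of valve, divider, the fingers, the arm and filter above 1 N or contact force between any of valve, divider, the fingers, the arm and carton above 1 N or contact force between any of valve, divider, the fingers, the arm and hub above 1 N or contact force between any of valve, divider, the fingers, the arm and bin above 1 N).
It fails at once if the divider is shoved with the valve (more than 2 N) (contact force between valve and divider above 2 N).
It fails at once if the valve is dropped or slammed into the tray (faster than 0.4 m/s within 40 mm of the tray floor) (linear speed of valve above 0.4 m/s and x of valve_center in the frame of tray between -0.1 and 0.1 m and y of valve_center in the frame of tray between -0.155 and 0.155 m and z of valve_center in the frame of tray below 0.099 m).
It also fails if it takes over 53 s, if anything falls off the work surface, if the arm or the gripper's body presses on something with over 40 N, if the wrist force passes 120 N, or if a joint passes its speed limit or range.

## Working session

There is one attempt and no reset: what is moved stays moved. The work goes in short steps, Python scripts to look and compute and a tool call to move; the robot and the scene stay as the last step left them, time stands still between calls to the robot, and variables do not carry over. Pictures are saved under pics/ and viewed, and the job is handed in when it is done.

Besides the shell and the picture viewer there is one more tool, called after "Request:" by a JSON object that holds its "name" and its "arguments", one argument or row to a line. jog_arm: Moves the arm, as the interface text tells. Its arguments: {"type":"object","properties":{"deltas":{"type":"string"},"squeeze":{"type":"number"}},"required":["deltas"]}

```bash
mkdir -p pics; cat > h.py <<'E'
import numpy as np, cv2
from cell import manip, optics, workorder
def grab(n,tag):
    p,d=optics.camera(n); cv2.imwrite(f'pics/{tag}.png',p[:,:,::-1]); np.savez(f'{tag}.npz',p=p,d=d); return p,d
def cloud(n,d):
    c=optics.get_calibration(n);K=np.array(c['intrinsics']);R=np.array(c['R']);t=np.array(c['t'])
    v,u=np.mgrid[:d.shape[0],:d.shape[1]]
    P=np.stack([(u-K[0,2])/K[0,0]*d,(v-K[1,2])/K[1,1]*d,d],-1)
    W=(P-t)@R; W[d<=0]=np.nan; return W
E
python3 - <<'E'
from h import *
s=manip.read_state(); print({k:np.round(v,3) for k,v in s.items()}); print(manip.tcp_to_tips)
for n in('scene','top'):
    p,d=grab(n,n+'0'); c=optics.get_calibration(n); print(n,np.round(-np.array(c['R']).T@c['t']),np.round(c['R'],2).tolist(),np.round(c['intrinsics']).tolist(), (d>0).mean())
E
```

```text
{'clock': np.float64(0.0), 'joints': array([ 1.235,  0.3  ,  1.522,  0.   ,  1.321, -0.067]), 'qd': array([ 0.002,  0.001, -0.001,  0.001, -0.001,  0.001]), 'effort': array([ 1.0000e-03, -5.3179e+01, -3.5276e+01,  7.1000e-02,  2.4000e-02,
       -0.0000e+00]), 'eef_pos': array([145.971, 530.017, 218.882]), 'eef_rot': array([-3.14 , -0.   ,  2.873]), 'wrist_force': array([ 0.337,  0.011, -0.145]), 'moment': array([ 0.016, -0.003,  0.035]), 'finger_gap': np.float64(94.289)}
14.0
scene [994. 308. 831.] [[-0.59, 0.81, -0.02], [0.65, 0.47, -0.6], [-0.48, -0.37, -0.8]] [[500.0, 0.0, 281.0], [0.0, 500.0, 208.0], [0.0, 0.0, 1.0]] 0.9961181972789116
top [ 492.  -20. 1054.] [[0.01, -1.0, 0.01], [-1.0, -0.01, -0.1], [0.1, -0.01, -1.0]] [[499.0, 0.0, 280.0], [0.0, 499.0, 211.0], [0.0, 0.0, 1.0]] 0.9957057823129252
```

```bash
ls pics
```

```text
scene0.png
top0.png
```

View pics/scene0.png

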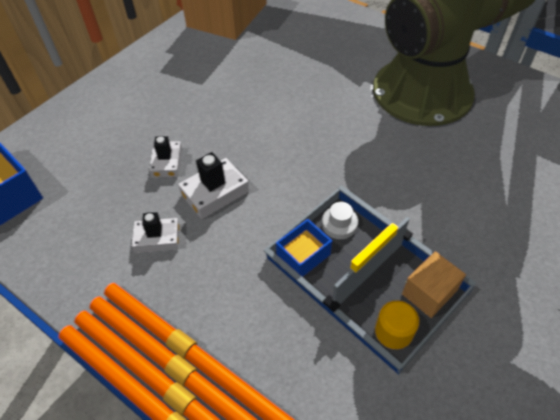

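View pics/top0.png

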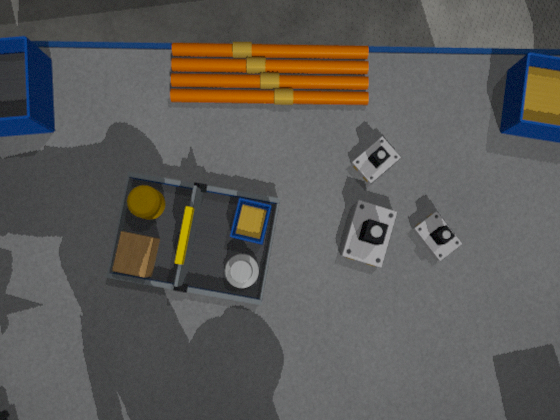

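Three valves are in the top view: small at (378,157), large at (372,232) and small at (440,236). The large one, with a block about 50x60 px, fits the description. The tray is at (195,238). The divider rail is at (185,235), with filter and carton on its left and bin and hub on its right.

```bash
python3 - <<'E'
from h import *
for n,box in (('top',(320,130,480,280)),('scene',(120,120,280,270))):
    z=np.load(n+'0.npz');p,d=z['p'],z['d'];W=cloud(n,d); np.save(n+'W.npy',W)
    H=W[...,2]
    print(n,'bench z',np.nanmedian(H), np.nanpercentile(H,[30,60]))
    hsv=cv2.cvtColor(p,cv2.COLOR_RGB2HSV)
    def rep(name,m):
        k,l,s,c=cv2.connectedComponentsWithStats(m.astype(np.uint8))
        for i in range(1,k):
            if s[i,4]>40:
                mm=l==i; pts=W[mm]; pts=pts[~np.isnan(pts[:,0])]
                top=pts; 
                r=cv2.minAreaRect(top[:,:2].astype(np.float32))
                print(name,'px',c[i].round(),s[i,4],'rect',np.round(r[0],1),np.round(r[1],1),round(r[2],1),'mean',pts.mean(0).round(1),'sd',pts[:,2].std().round(1))
    roi=np.zeros(d.shape,bool)
    if n=='top': roi[170:310,100:285]=1
    else: roi[180:380,260:480]=1
    rep('rail',roi&(H>108)&(H<125))
    rep('wall',roi&(H>28)&(H<37))
    rep('h64-70',roi&(H>60)&(H<76))
    rep('h56',roi&(H>52)&(H<60))
    v=np.zeros(d.shape,bool); b=box; v[b[1]:b[3],b[0]:b[2]]=1
    rep('block',v&(H>15)&(H<41)); rep('coil',v&(H>45)&(H<104)); rep('nut',v&(H>103))
p=np.load('top0.npz')['p']; a=cv2.resize(p[120:310,100:480],None,fx=2.1,fy=2.1,interpolation=cv2.INTER_CUBIC); cv2.imwrite('pics/crop1.png',a[:,:,::-1])
E
```

```text
top bench z -0.4169815232553955 [-1.86557632  0.31112536]
rail px [184. 235.] 470 rect [536.  155.7] [ 14.4 109.6] 80.9 mean [535.6 155.2 116. ] sd 2.1
wall px [138. 226.] 799 rect [549.6 239.2] [139.4 220.3] 80.7 mean [558.3 263.8  34. ] sd 2.1
wall px [249. 200.] 396 rect [584.1  58.4] [152.6  93.9] 80.4 mean [613.5  38.7  34.3] sd 1.8
wall px [251. 221.] 441 rect [569.  34.] [50.2 60.1] 77.4 mean [569.3  33.8  35.4] sd 1.2
wall px [234. 290.] 447 rect [434.7  54.9] [ 96.1 192.6] 28.1 mean [430.3  65.2  34.2] sd 1.7
wall px [169. 286.] 42 rect [436.7 198.2] [20.9 10.1] 82.4 mean [436.8 197.3  34.5] sd 1.8
h64-70 px [143. 201.] 830 rect [604.1 248.2] [62.4 64.2] 2.3 mean [604.  246.5  68.2] sd 2.9
h64-70 px [194. 212.] 61 rect [580.4 145.5] [  1.5 101.4] 80.6 mean [583.3 145.2  67.6] sd 3.9
h64-70 px [133. 254.] 1368 rect [499.2 263.9] [67.  79.9] 79.5 mean [499.1 263.6  65.4] sd 1.8
h64-70 px [184. 265.] 59 rect [483.3 161.4] [ 1.3 87.6] 80.5 mean [479.7 162.2  67.6] sd 4.2
h56 px [249. 223.] 190 rect [568.9  33.9] [65.9 80. ] 77.4 mean [565.   36.2  55.4] sd 1.8
h56 px [241. 271.]
[... 2833 characters left out ...]
 -339.7   26.2] sd 4.2
block px [213. 189.] 1683 rect [ 551.2 -207.8] [ 86.7 121.9] 73.3 mean [ 562.  -198.    34.3] sd 6.0
block px [156. 235.] 1028 rect [ 706.2 -225. ] [62.6 86.3] 41.5 mean [ 709.8 -217.9   26.4] sd 4.0
block px [273. 252.] 202 rect [611.7 -11.5] [59.2 28.3] 36.5 mean [610.9  -8.1  33.2] sd 6.6
coil px [162. 145.] 279 rect [ 548.2 -351.7] [32. 29.] 37.7 mean [ 551.1 -347.2   65.5] sd 9.6
coil px [211. 172.] 679 rect [ 551.1 -208.6] [44.1 41. ] 75.4 mean [ 557.7 -200.3   82. ] sd 18.6
coil px [151. 222.] 347 rect [ 706.1 -225.5] [30.  29.2] 40.5 mean [ 708.5 -220.8   66.2] sd 9.3
nut px [209. 160.] 95 rect [ 551.3 -205.6] [31.5 21.9] 76.4 mean [ 550.8 -207.4  106.7] sd 1.8
```

View pics/crop1.png

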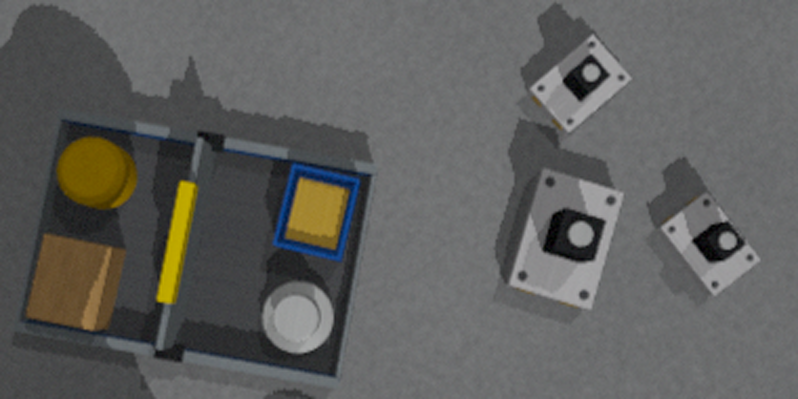

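The crop confirms that the middle valve, measured at 121x85 mm, is the largest one; the other two are about 87x60. Next I work out the geometry in the tray frame.

```bash
cat >> h.py <<'E'
def delta(cmd,tgt):
    # cmd,tgt: x,y,z,yaw with tool down
    y=cmd[3]; d=np.array(tgt[:3])-cmd[:3]
    tx=np.cos(y)*d[0]+np.sin(y)*d[1]; ty=np.sin(y)*d[0]-np.cos(y)*d[1]
    tw=-(tgt[3]-y); tw=(tw+np.pi)%(2*np.pi)-np.pi
    return np.round([tx,ty,-d[2],tw],3)
E
python3 - <<'E'
from h import *
a=np.radians(80.7-90); ex=np.array([np.cos(a),np.sin(a)]); ey=np.array([-np.sin(a),np.cos(a)])
for n in('top','scene'):
    W=np.load(n+'W.npy'); o=np.array([536,155.7]) if n=='top' else np.array([538.3,155.8])
    P=W.reshape(-1,3); P=P[~np.isnan(P[:,0])]; X=(P[:,:2]-o)@ex; Y=(P[:,:2]-o)@ey; Z=P[:,2]
    m=(abs(X)<125)&(abs(Y)<180)&(abs(Z-34)<5)
    print(n,'x ext',np.percentile(X[m],[1,2,98,99]),'y',np.percentile(Y[m],[.5,1,99,99.5]))
    for nm,(y0,y1) in {'+':(15,110),'-':(-120,-15)}.items():
        for sx,(x0,x1) in {'+x':(2,95),'-x':(-95,-2)}.items():
            m=(Y>y0)&(Y<y1)&(X>x0)&(X<x1)&(Z>14)
            print(nm,sx,'near edge y',np.percentile(abs(Y[m]),[0.3,1,2]).round(1))
print(delta([146.06,530.24,219.45,2.8728],[537,155.7,219.45,np.radians(170.7)]))
E
```

```text
top x ext [-109.75910547 -109.29433879  109.05189502  109.39838412] y [-164.18475776 -163.91867023  153.00631779  153.54399005]
+ +x near edge y [69.6 70.  70.2]
+ -x near edge y [67.  67.2 67.6]
- +x near edge y [80.1 81.3 82. ]
- -x near edge y [79.4 80.4 81. ]
scene x ext [-109.98852113 -109.13294767  109.53442599  109.8926179 ] y [-164.73586715 -164.2640536   152.82531063  152.91487226]
+ +x near edge y [70.5 71.8 73.1]
+ -x near edge y [68.  68.4 68.7]
- +x near edge y [79.6 80.1 80.4]
- -x near edge y [78.6 79.4 80.3]
[-4.76368e+02 -2.57270e+02 -0.00000e+00 -1.06000e-01]
```

Request:
{"name": "jog_arm", "arguments": {
  "deltas": "-48 -26 0 0 60; -96 -52 0 -0.03 60; -150 -81 0 -0.06 60; -204 -110 0 -0.106 60; -258 -139 0 -0.106 60; -312 -168 0 -0.106 60; -366 -197 0 -0.106 60; -420 -226 0 -0.106 60; -476 -257 0 -0.106 60; -476 -257 0 -0.106 60",
  "squeeze": 25
}}

```text
clock: 1.35
eef_pos: [538.4, 153.2, 218.5]
eef_rot: [-3.141, -0.001, 2.975]
wrist_force: [-0.7, 1.1, 0.2]
finger_gap: 59.9
```

```bash
python3 - <<'E'
from h import *
p,d=grab('top','top1'); print(manip.read_state()['eef_pos'],manip.read_state()['eef_rot'],manip.read_state()['qd'])
p,d=grab('scene','scene1'); print(manip.read_state()['eef_pos'])
E
```

```text
[537.27660448 154.68438222 218.6310076 ] [-3.14107357e+00 -1.32016500e-03  2.97612083e+00] [ 0.05265743 -0.02890074  0.02788529  0.0056543  -0.00056524  0.01929814]
[536.54329319 155.82256773 218.87654613]
```

View pics/scene1.png

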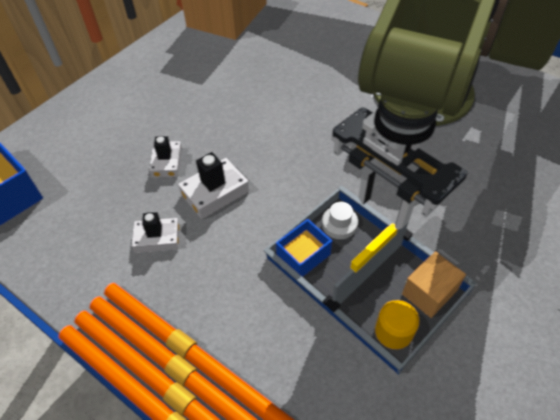

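The fingers hang at (370,190) and (405,215), one on each side of the rail. The arm has settled on target, so I descend and close on the rail.

Request:
{"name": "jog_arm", "arguments": {
  "deltas": "0 0 30 0 60; 0 0 60 0 60; 0 0 85 0 60; 0 0 105 0 60; 0 0 117 0 60; 0 0 119 0 60; 0 0 119 0 60; 0 0 119 0 30; 0 0 119 0 5; 0 0 119 0 5",
  "squeeze": 25
}}

```text
clock: 2.7
eef_pos: [536.8, 156.0, 100.7]
eef_rot: [3.141, 0.0, 2.979]
wrist_force: [-1.0, 0.0, 0.5]
finger_gap: 33.6
```

Request:
{"name": "jog_arm", "arguments": {
  "deltas": "0 0 0 0 5; 0 0 0 0 5; 0 0 0 0 5; 0 0 0 0 5; 0 0 0 0 5; 0 0 0 0 5; 0 0 0 0 5; 0 0 0 0 5; 0 0 0 0 5; 0 0 0 0 5"
}}

```text
clock: 3.95
eef_pos: [536.7, 156.0, 100.4]
eef_rot: [-3.142, -0.0, 2.979]
wrist_force: [-0.7, -1.6, 0.4]
finger_gap: 14.1
```

Gripped at 14.1 mm, which matches the 14 mm rail. Now I slide it +40 mm along tool y, which is the tray's +y.

Request:
{"name": "jog_arm", "arguments": {
  "deltas": "0 3 0 0 5; 0 8 0 0 5; 0 13 0 0 5; 0 18 0 0 5; 0 23 0 0 5; 0 28 0 0 5; 0 33 0 0 5; 0 37 0 0 5; 0 40 0 0 5; 0 40 0 0 5"
}}

```text
clock: 5.2
eef_pos: [543.3, 196.0, 100.4]
eef_rot: [3.141, 0.0, 2.979]
wrist_force: [-0.3, 1.6, 0.2]
finger_gap: 13.8
```

Request:
{"name": "jog_arm", "arguments": {
  "deltas": "0 0 0 0 5; 0 0 0 0 5; 0 0 0 0 50; 0 0 0 0 50; 0 0 0 0 50; 0 0 0 0 50; 0 0 -15 0 50; 0 0 -45 0 50; 0 0 -85 0 50; 0 0 -120 0 50"
}}

```text
clock: 6.45
eef_pos: [543.2, 195.5, 223.1]
eef_rot: [3.141, 0.001, 2.979]
wrist_force: [0.2, -0.3, 0.1]
finger_gap: 50.1
```

```bash
python3 - <<'E'
from h import *
p,d=grab('top','top2'); p2,d2=grab('scene','scene2')
for n,dd in(('top',d),('scene',d2)):
    W=cloud(n,dd);pp=p if n=='top' else p2
    hsv=cv2.cvtColor(pp,cv2.COLOR_RGB2HSV)
    m=(W[...,2]>108)&(W[...,2]<125)&(abs(W[...,1]-190)<70)&(abs(W[...,0]-540)<90)&(hsv[...,0]>24)&(hsv[...,0]<35)&(hsv[...,1]>150)
    print(n,m.sum(),cv2.minAreaRect(W[m][:,:2].astype(np.float32)))
cmd=[537+40*.1616,155.7+40*.9869,220.4,np.radians(170.7)]
s=manip.read_state();print(s['eef_pos'],s['eef_rot'],cmd,s['finger_gap'])
E
```

```text
top 114 ((542.264892578125, 194.86399841308594), (14.365158081054688, 109.48457336425781), 81.43946075439453)
scene 498 ((545.8086547851562, 195.4511260986328), (14.678955078125, 110.44544982910156), 80.54496765136719)
[544.4136423  195.89951661 225.62332474] [3.13846535 0.00659124 2.97879963] [543.464, 195.176, 220.4, np.float64(2.9792770331543204)] 49.826146647654326
```

View pics/scene2.png

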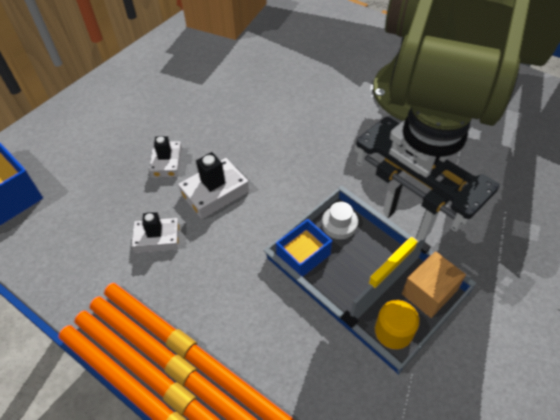

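The divider is now at (395,262), with a clear gap to the carton and filter. Next is the valve.

```bash
python3 - <<'E'
from h import *
s=manip.read_state();print(s['eef_pos'],s['clock'])
cmd=[543.46,195.18,220.4,np.radians(170.7)]
print(delta(cmd,[549.5,-208.7,220.4,np.radians(73.4)]))
E
```

```text
[544.4136423  195.89951661 225.62332474] 6.55
[ -71.229 -397.595   -0.       1.698]
```

Request:
{"name": "jog_arm", "arguments": {
  "deltas": "0 0 0 0.1 94; -7 -35 0 0.28 94; -16 -85 0 0.46 94; -25 -140 0 0.64 94; -35 -195 0 0.82 94; -45 -250 0 1.0 94; -54 -305 0 1.18 94; -63 -350 0 1.36 94; -71.2 -385 0 1.54 94; -71.2 -397.6 0 1.698 94"
}}

```text
clock: 7.8
eef_pos: [548.6, -210.3, 220.3]
eef_rot: [-3.141, 0.0, 1.273]
wrist_force: [-0.3, -0.2, 0.2]
finger_gap: 94.2
```

Request:
{"name": "jog_arm", "arguments": {
  "deltas": "0 0 0 0 94; 0 0 0 0 94; 0 0 0 0 94; 0 0 0 0 94; 0 0 15 0 94; 0 0 30 0 94; 0 0 40 0 94; 0 0 40 0 94; 0 0 40 0 94; 0 0 40 0 94"
}}

```text
clock: 9.05
eef_pos: [549.2, -208.4, 180.9]
eef_rot: [3.141, 0.0, 1.281]
wrist_force: [0.0, -0.8, 0.4]
finger_gap: 93.7
```

```bash
python3 - <<'E'
from h import *
p2,d2=grab('scene','scene3'); p,d=grab('top','top3')
cv2.imwrite('pics/c3.png',cv2.resize(np.hstack([p2[60:260,110:310],p[140:340,280:480]]),None,fx=2,fy=2)[:,:,::-1])
s=manip.read_state();print(s['eef_pos'],s['eef_rot'])
E
```

```text
[ 549.12837014 -208.41076342  180.79209069] [3.14100680e+00 1.20646627e-04 1.28083741e+00]
```

View pics/c3.png

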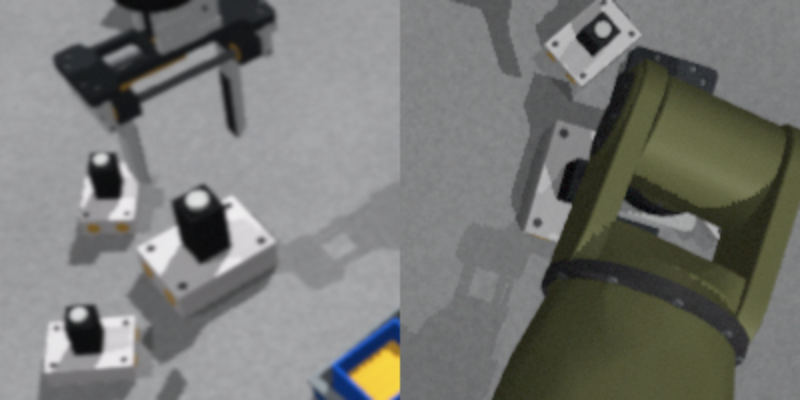

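The fingers line up with the valve's long axis and sit over it. I descend and grip.

Request:
{"name": "jog_arm", "arguments": {
  "deltas": "0 0 25 0 94; 0 0 50 0 94; 0 0 75 0 94; 0 0 95 0 94; 0 0 106 0 94; 0 0 110.4 0 94; 0 0 110.4 0 94; 0 0 110.4 0 70; 0 0 110.4 0 30; 0 0 110.4 0 30",
  "squeeze": 35
}}

```text
clock: 10.4
eef_pos: [549.1, -208.4, 70.3]
eef_rot: [3.141, 0.0, 1.281]
wrist_force: [-0.6, 0.0, -0.2]
finger_gap: 67.4
```

Request:
{"name": "jog_arm", "arguments": {
  "deltas": "0 0 0 0 30; 0 0 0 0 30; 0 0 0 0 30; 0 0 0 0 30; 0 0 0 0 30; 0 0 0 0 30; 0 0 0 0 30; 0 0 0 0 30; 0 0 -2 0 30; 0 0 -5 0 30"
}}

```text
clock: 11.65
eef_pos: [548.2, -208.0, 74.2]
eef_rot: [-3.139, -0.0, 1.281]
wrist_force: [0.2, -0.2, -8.4]
finger_gap: 40.2
```

Request:
{"name": "jog_arm", "arguments": {
  "deltas": "0 0 -10 0 30; 0 0 -25 0 30; 0 0 -45 0 30; 0 0 -65 0 30; 0 0 -85 0 30; 0 0 -105 0 30; 0 0 -125 0 30; 0 0 -140 0 30; 0 0 -150 0 30; 0 0 -150 0 30"
}}

```text
clock: 12.9
eef_pos: [549.1, -208.4, 225.6]
eef_rot: [3.141, 0.0, 1.281]
wrist_force: [0.8, 0.7, -9.4]
finger_gap: 40.0
```

```bash
python3 - <<'E'
from h import *
p2,d2=grab('scene','scene4'); p,d=grab('top','top4')
s=manip.read_state();print(s['eef_pos'],s['eef_rot'],s['wrist_force'],s['finger_gap'])
# current divider + neighbours from both views (unoccluded)
a=np.radians(80.7-90); ex=np.array([np.cos(a),np.sin(a)]); ey=np.array([-np.sin(a),np.cos(a)])
for n,dd,o in(('top',d,[536,155.7]),('scene',d2,[538.3,155.8])):
    P=cloud(n,dd).reshape(-1,3); P=P[~np.isnan(P[:,0])]; X=(P[:,:2]-o)@ex; Y=(P[:,:2]-o)@ey; Z=P[:,2]
    m=(abs(X)<70)&(Y>20)&(Y<62)&(Z>108)&(Z<125); print(n,'rail',X[m].min(),X[m].max(),Y[m].min(),Y[m].max())
    for sx,(x0,x1) in {'+x':(2,95),'-x':(-95,-2)}.items():
        m=(Y>-120)&(Y<10)&(X>x0)&(X<x1)&(Z>14)&(Z<80); print('near',sx,np.percentile(abs(Y[m]),[.3,1,2]))
cmd=[549.5,-208.7,225,np.radians(73.4)]
t=np.array([537.0,155.7])-21*ey
print(t,delta(cmd,[*t,225,np.radians(80.7)]))
E
```

```text
[ 548.80645678 -208.25747566  224.37413355] [-3.14053337e+00 -1.13926477e-04  1.28082198e+00] [-0.21662674  0.92281023 -8.81000998] 39.714121583393705
top rail -54.94687124113257 54.8602811298146 32.961700557422816 47.91044646024101
near +x [80.39830936 81.20431149 81.93541711]
near -x [79.36524706 80.18870555 81.21827846]
scene rail -54.96437359404305 55.63073806857441 33.24273221608718 47.72465583539479
near +x [79.80848124 80.19562379 80.43147081]
near -x [79.09197503 79.51267662 80.32948889]
[533.60631976 134.97602996] [ 3.24812e+02 -1.13416e+02 -0.00000e+00 -1.27000e-01]
```

View pics/scene4.png

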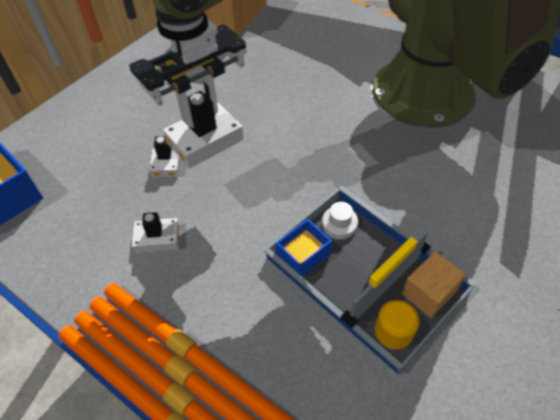

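The valve hangs level in the gripper at (203,115). The rail is at +40.4 mm and the near stock edge is at -79 mm, so the bay is 116 mm wide. I carry the valve over it.

Request:
{"name": "jog_arm", "arguments": {
  "deltas": "12 -4 0 0 30; 45 -16 0 0 30; 90 -31 0 -0.03 30; 135 -47 0 -0.06 30; 180 -63 0 -0.09 30; 225 -79 0 -0.127 30; 268 -94 0 -0.127 30; 300 -105 0 -0.127 30; 317 -111 0 -0.127 30; 324.8 -113.4 0 -0.127 30"
}}

```text
clock: 14.25
eef_pos: [533.0, 136.0, 224.8]
eef_rot: [-3.141, 0.0, 1.409]
wrist_force: [-0.4, -0.1, -9.6]
finger_gap: 39.7
```

Request:
{"name": "jog_arm", "arguments": {
  "deltas": "0 0 0 0 30; 0 0 0 0 30; 0 0 0 0 30; 0 0 0 0 30; 0 0 5 0 30; 0 0 12 0 30; 0 0 20 0 30; 0 0 25 0 30; 0 0 25 0 30; 0 0 25 0 30"
}}

```text
clock: 15.5
eef_pos: [533.3, 135.3, 200.3]
eef_rot: [3.141, -0.0, 1.408]
wrist_force: [0.2, -0.5, -8.4]
finger_gap: 40.0
```

```bash
python3 - <<'E'
from h import *
p2,d2=grab('scene','scene5')
s=manip.read_state();print(s['clock'],s['eef_pos'],s['eef_rot'],s['wrist_force'],s['finger_gap'])
a=np.radians(80.7-90); ex=np.array([np.cos(a),np.sin(a)]); ey=np.array([-np.sin(a),np.cos(a)])
W=cloud('scene',d2); H=W[...,2]; Q=(W[...,:2]-[538.3,155.8])
X=Q@ex;Y=Q@ey; hsv=cv2.cvtColor(p2,cv2.COLOR_RGB2HSV)
m=(abs(X)<75)&(Y>-85)&(Y<30)&(H>140)&(H<172)  # block top ~166
r=cv2.minAreaRect(np.stack([X[m],Y[m]],-1).astype(np.float32)); print(m.sum(),r)
c=p2[120:360,220:500]; cv2.imwrite('pics/c5.png',cv2.resize(c,None,fx=2.4,fy=2.4,interpolation=cv2.INTER_CUBIC)[:,:,::-1])
E
```

```text
15.55 [533.34581821 135.32586838 200.30725531] [ 3.14118576e+00 -1.20303821e-04  1.40778197e+00] [ 0.14771403  0.15230548 -8.50325408] 39.700289128009665
2608 ((0.20093154907226562, -21.657772064208984), (121.61908721923828, 84.52091979980469), 0.01130968239158392)
```

View pics/c5.png

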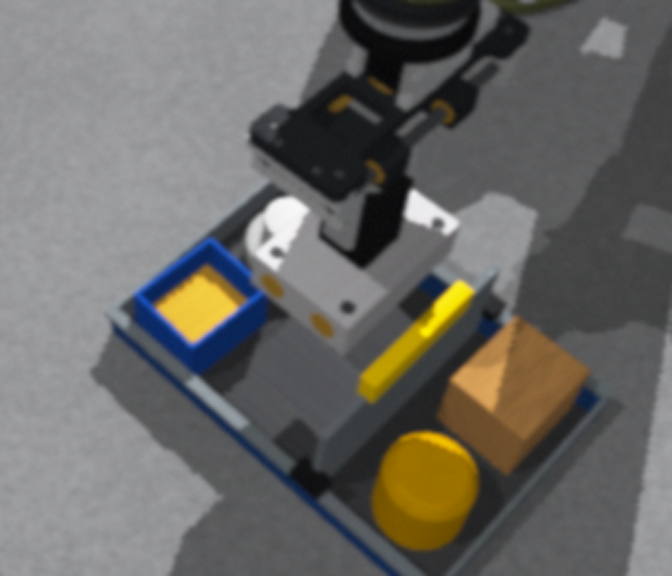

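Measured in the tray frame, the valve is square to it: 0.01° off, x = 0.2, y = -21.7 mm relative to the rail's start. That leaves 15 mm or more to the stock and the divider, so I lower it.

Request:
{"name": "jog_arm", "arguments": {
  "deltas": "0 0 8 0 30; 0 0 22 0 30; 0 0 38 0 30; 0 0 54 0 30; 0 0 70 0 30; 0 0 84 0 30; 0 0 96 0 30; 0 0 106 0 30; 0 0 113 0 30; 0 0 118 0 30"
}}

```text
clock: 16.8
eef_pos: [533.3, 135.3, 81.8]
eef_rot: [3.141, -0.0, 1.408]
wrist_force: [0.4, -0.6, -9.3]
finger_gap: 39.9
```

Request:
{"name": "jog_arm", "arguments": {
  "deltas": "0 0 0.5 0 30; 0 0 1 0 30; 0 0 1.5 0 30; 0 0 2 0 30; 0 0 2.5 0 30; 0 0 3 0 30; 0 0 3.5 0 30; 0 0 4 0 30; 0 0 4.5 0 30; 0 0 4.5 0 30"
}}

```text
clock: 18.05
eef_pos: [533.2, 135.3, 77.5]
eef_rot: [-3.141, 0.0, 1.408]
wrist_force: [0.2, 0.7, -8.2]
finger_gap: 39.6
```

Request:
{"name": "jog_arm", "arguments": {
  "deltas": "0 0 0.3 0 30; 0 0 0.6 0 30; 0 0 0.9 0 30; 0 0 1.2 0 30; 0 0 1.4 0 30; 0 0 1.6 0 30; 0 0 1.6 0 30; 0 0 1.6 0 30; 0 0 1.6 0 30; 0 0 1.6 0 30"
}}

```text
clock: 19.3
eef_pos: [533.2, 135.3, 76.1]
eef_rot: [3.142, 0.0, 1.408]
wrist_force: [-3.4, -2.1, -0.6]
finger_gap: 39.8
```

The load is off the wrist (-8.4 to -0.6 N), so the valve is standing on the floor. I open slowly and retreat upward.

Request:
{"name": "jog_arm", "arguments": {
  "deltas": "0 0 0 0 42; 0 0 0 0 46; 0 0 0 0 55; 0 0 0 0 65; 0 0 0 0 75; 0 0 0 0 80; 0 0 0 0 80; 0 0 0 0 80; 0 0 -8 0 80; 0 0 -25 0 80"
}}

```text
clock: 20.55
eef_pos: [533.1, 135.3, 101.6]
eef_rot: [-3.141, 0.0, 1.408]
wrist_force: [0.1, 0.5, 0.7]
finger_gap: 79.9
```

Request:
{"name": "jog_arm", "arguments": {
  "deltas": "0 0 -25 0 80; 0 0 -55 0 80; 0 0 -85 0 80; 0 0 -115 0 80; 0 0 -145 0 80; 0 0 -150 0 80; -50 0 -150 0 80; -100 0 -150 0 80; -150 0 -150 0 80; -180 0 -150 0 80"
}}

```text
clock: 21.8
eef_pos: [503.2, -44.2, 250.5]
eef_rot: [-3.141, 0.0, 1.406]
wrist_force: [0.3, -0.7, 0.4]
finger_gap: 79.8
```

```bash
python3 - <<'E'
from h import *
s=manip.read_state();print(s['clock'],s['eef_pos'],s['wrist_force'],s['finger_gap'])
p2,d2=grab('scene','scene6'); p,d=grab('top','top6')
a=np.radians(80.7-90); ex=np.array([np.cos(a),np.sin(a)]); ey=np.array([-np.sin(a),np.cos(a)])
for n,dd,pp,o in(('top',d,p,[536,155.7]),('scene',d2,p2,[538.3,155.8])):
    W=cloud(n,dd);H=W[...,2];Q=W[...,:2]-o;X=Q@ex;Y=Q@ey
    m=(abs(X)<68)&(Y>-70)&(Y<27)&(H>36)&(H<48); print(n,'block',m.sum(),cv2.minAreaRect(np.stack([X[m],Y[m]],-1).astype(np.float32)),np.median(H[m]))
    m=(abs(X)<15)&(abs(Y+21)<15)&(H>100)&(H<130); print('nut',m.sum(),np.median(H[m]),X[m].mean(),Y[m].mean())
    m=(abs(X)<70)&(Y>28)&(Y<62)&(H>108)&(H<125); print('rail',Y[m].min(),Y[m].max())
    for nm,(zx,x0,x1,y0,y1) in dict(filter=(60,20,95,62,150),carton=(60,-99,-5,62,150)).items():
        m=(H>zx)&(H<76)&(X>x0)&(X<x1)&(Y>y0)&(Y<y1); pts=Q[m]+o
        if len(pts)>9: print(nm,cv2.minAreaRect(pts.astype(np.float32))[0])
    for nm,(x0,x1) in dict(bin=(5,99),hub=(-95,-30)).items():
        m=(H>52)&(H<60)&(X>x0)&(X<x1)&(Y<-64)&(Y>-160); pts=Q[m]+o
        if len(pts)>9: print(nm,cv2.minAreaRect(pts.astype(np.float32))[0])
cv2.imwrite('pics/c6.png',cv2.resize(np.hstack([p2[160:390,250:490],p[150:380,80:320]]),None,fx=1.65,fy=1.65)[:,:,::-1])
E
```

```text
21.8 [503.18838584 -44.17929175 250.50824033] [ 0.28212619 -0.68074007  0.44227677] 79.848827707497
top block 1928 ((-0.6853141784667969, -21.336727142333984), (119.8998794555664, 84.68804168701172), 0.03582189604640007) 41.40109526008354
nut 250 107.48493918275933 -0.007094445197939421 -21.549855709218104
rail 33.067599310648085 47.99693580839673
filter (604.0720825195312, 248.278564453125)
carton (499.38641357421875, 264.34759521484375)
bin (569.043701171875, 34.054046630859375)
hub (467.5460205078125, 60.7384033203125)
scene block 1564 ((-0.23112869262695312, -21.482452392578125), (83.96861267089844, 121.0328140258789), 89.77214813232422) 43.154504240360254
nut 255 109.48893222749055 1.6275308442598841 -20.160154000546278
rail 33.16470703223679 47.95738601439617
filter (607.6005249023438, 247.80340576171875)
carton (502.1197204589844, 263.911376953125)
bin (570.8788452148438, 33.47792053222656)
hub (470.5632019042969, 51.79090118408203)
```

View pics/c6.png

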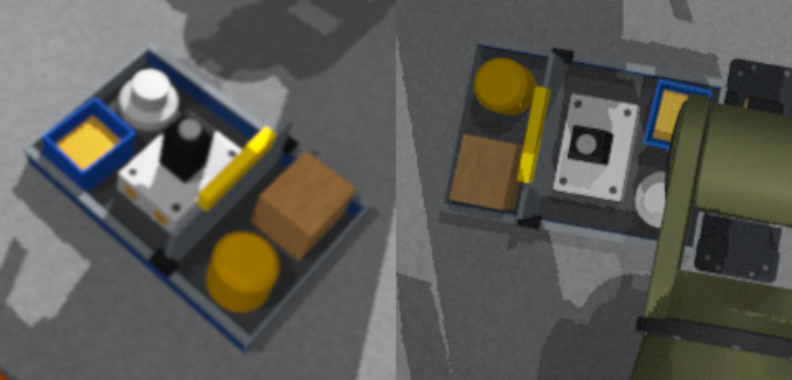

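The valve stands square in the bay, clear on all sides. The neighbours match their starting positions. The top view's hub value is off only because the arm partly covers the hub; the scene view puts it within 0.5 mm of where it was.

```bash
python3 -c "
from cell import workorder
print(workorder.sign_off())"
```

```text
the job is handed in; nothing more can be done
None
```

I slid the divider 40 mm towards the filter and carton, then set the largest valve (measured about 121 x 85 mm) upright in the bay beside the bin and hub. The job is handed in at about 22 s, and sign-off gave no verdict.

**Last checks, both cameras:**
- **Valve:** it sits square to the tray within about 0.3°, centred across the tray within 1 mm. The block top reads 41–43 mm, where 42 mm is expected on the tray floor.
- **Clearances:** about 15 mm from valve to stock, 16 mm to the divider plate and 24 mm from the divider to the stock.
- **Neighbours:** all four are within 1 mm of where they started.
- **Disagreements:** the top view put the hub about 9 mm off, because the arm partly covered it. The scene view, which was clear, showed it unmoved. The two cameras also differ by a steady 2–3 mm in x, so I used the average.

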